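# Clamp a circuit board in the tilting holder and hold a spring probe on its test pad

### The job

Slide the board holder's loose jaw up until it stops firmly, so that the circuit board is clamped home in both jaws; then take the spring-tipped test probe out of its rack and hold its point on the board's round test pad, square to the sloping board, pressed gently so that the spring tip is about half-way in and never right to the end of its travel. Finish while holding it there, with the probe still in the gripper and the board still clamped, and leave the other things on the bench undisturbed.

Things in the scene. Friction and masses are not known exactly. Their poses are not given: they have to be found in the camera images.
- holder: Grey tilting circuit-board holder, fixed. Base 110 x 236 mm, two end posts, rods along its y, fixed jaw at its +y end (groove bottom at y = +60 mm), sliding jaw at its -y end. Origin: centre of the underside, on the bench; x points away from the robot at yaw 0. Jaws and board slope 15 degrees (0.26 rad) about y, far (+x) edge higher. Board top is 63 mm above the bench at the middle.
- jaw (a joint): Sliding jaw, m: grows as it moves along the holder's +y towards the fixed jaw. 0 = wide open, starts at 0 to 0.008; about 0.020 when the board is clamped (the board stops it, without one it would go on to 0.024). About 3 N of friction; it stays where it is left. A push of 8 to 20 N seats the board.
- jaw_tab (a point): Middle of the outer (-y) face of the sliding jaw's thumb tab, the place to push along the holder's +y. The tab is a plate 36 mm wide along the slope, 10 mm thick along y, its top 11 mm above this point and its foot 15 mm below. Outside it (-y side) the space is free down to 20 mm below this point. It can also be pinched across its 10 mm.
- board: Loose green circuit board, 80 (x) by 120 (y) by 2.4 mm, about 90 g, on ledges between the jaws, sloped with them. Origin: centre of its underside; z is the normal out of the parts side. It starts 4 to 10 mm short of the fixed jaw; clamped home its origin is at holder y = 0. Lips of the jaws overlap its short edges by 3.5 mm. Parts up to 13 mm tall; within 14 mm of the round pad under 5 mm.
- test_pad (a point): Centre of the round brass test pad (10 mm across, pale ring round it) on top of the board, at board x = -18, y = +20 mm: on the half near the robot, towards the fixed jaw. Its z is the board's normal. The square brass pad 20 mm to its right (-y) is not the one meant.
- rack: Bored steel block 48 x 84 x 60 mm, fixed to the bench, with two upright bores (14 mm) 21 mm either side of its middle along its y. Origin: centre of its underside. The probe stands in the +y bore, the other is empty.
- probe: Cordless test probe, 72 g, upright in the rack, tip in the bore. Origin: on its axis under the 24 mm collar that rests on the rack's top, 60 mm above the bench; z points up the axis. Black handle, 16 x 16 mm square (sides along its x, y), from z = 9 to 75 mm, cap to 79; below the collar a 10 mm barrel to z = -35, then the 4 mm spring tip to z = -50. Lift straight up 55 mm to clear the bore.
- plunger (a joint): Travel of the probe's spring tip, m: 0 = fully out, 0.010 = fully in (end of travel). The spring pushes with 1.2 N when out, 2.7 N at half travel (0.005, where the dark ring line on the tip meets the barrel), 4.2 N fully in.
- probe_point (a point): Very point of the probe's spring tip, 50 mm below the probe's origin on its axis when the tip is fully out.
- terminal_strip: Bystander: green terminal block 17 x 52 x 22 mm. Origin under its centre.
- cell: Bystander: AA cell 15 x 50 x 15 mm lying on the bench. Origin under its centre.
- loupe: Bystander: black eyepiece magnifier 36 mm across, 34 mm high. Origin under its centre.
There are look-alikes about, which are no part of the job. What is shaped like the probe but green or purple is not meant.

How it is judged (in metres and radians):
On the way, in this order (a step that is already met when the one before it is completed fails the run):
1. the sliding jaw is closed up and the board sits home against the fixed jaw (value of joint jaw above 0.018 m and y of board in the frame of holder above -0.002 m), for 0.2 s.
2. the probe is in the gripper and lifted clear of its rack (z of probe in the frame of rack above 0.11 m and contact force between probe and the fingers above 1 N), for 0.2 s.
At the end, for the whole second after the job is handed in: Gripper holds the probe still, point within 5 mm of the round pad's centre, axis within 7 degrees of square to the board, spring tip 2.5 to 7.5 mm in, 1 to 6 N on the board; jaw closed (joint over 0.018), board home within 2 mm; rack and holder do not touch the probe (all of step 1 and distance between probe_point and test_pad below 0.005 m and angle between the z axis of probe and the z axis of board, either way round below 0.12 rad and value of joint plunger between 0.0025 and 0.0075 m and contact force between probe and board between 1 and 6 N and contact force between probe and the fingers above 1 N and contact force between probe and rack below 0.05 N and contact force between probe and holder below 0.05 N and linear speed of probe below 0.02 m/s); the arm keeps its last pose, push and grip.
It fails at once if the probe's spring tip is driven to the end of its travel (value of joint plunger above 0.0096 m).
It fails at once if a bystander is pushed away (distance of any of loupe, terminal_strip, cell from where it was at the start of the episode above 0.02 m).
It also fails if it takes over 54 s, if anything falls off the work surface, if the arm or the gripper's body presses on something with over 40 N, if the wrist force passes 120 N, or if a joint passes its speed limit or range.

### The arm

A 6-joint arm with a two-finger parallel gripper is mounted at the origin on a cart in front of the work surface, level with it; the furniture and walls round the work are solid. World frame = base frame: x ahead of the robot, y to its left, z up, the work surface at z = 0. Lengths are in mm, angles in rad, forces in N, time in s.
With the tool pointing down it reaches from about 350 to 775 mm from the base axis. Payload 7.3 kg.
Tool frame: the origin (TCP) lies between the finger pads; the fingertips stand 14 mm ahead of it and the grasp point (between the pads) lies 5 mm behind it; z points along the fingers, y is the line along which they close (so a half turn about z gives the same grasp; the last joint's range is limited). The gripper opens to 92 mm and grips with 3 to 60 N. Pads are 19 mm wide; open, the fingers measure 130 mm over their backs; the gripper's body (75 mm by 190 mm) begins 47 mm behind the grasp point.
Start: joints at [-1.315, 0.342, 1.524, -0, 1.275, -0.146], TCP at [205.338, -483.198, 240.741] pointing down, gripper open.
Joint ranges: [-2.53, 2.53], [-0.77, 2.02], [0.04, 2.7], [-1, 4.14], [0.28, 2.66], [-3.11, 3.11]. Speed limits (rad/s): [2.57, 2.57, 3.14, 3.14, 3.14, 3.14].

### API

Orientations are given as [roll, pitch, yaw] about the fixed x, y, z axes, in that order (R = Rz(yaw) Ry(pitch) Rx(roll)).
In Python, from plant import get_obs, cams, close_job gives the robot as it stands. The module is installed in compiled form; this text tells all that it offers.
- The arm moves only by the shell command python3 -m creep 'ROWS'. ROWS is JSON, a list of rows, each an object of numbers: "hand": the opening, from 0 (shut) to 1 (fully open); "tx", "ty", "tz": the shift along the tool's x, y, z in m; "spin": the turn about the tool's z in degrees. In form: [{"hand": .., "tx": .., "ty": .., "tz": .., "spin": ..}, ...]. A call has 1 to 5 rows; each row shifts and turns the commanded pose from where the row before left it, along the tool's axes as they then stand; what a row does not reach is not made up. A row lasts 1/8 s, in which the tool goes at most 62.5 mm and 10.7 degrees, less where a joint would pass 70% of its speed; a pose out of reach is approached as far as the arm can. A call is refused whole if a number of a shift passes 0.0625 or a number of a turn 10.7, either way. A call with a gripper value outside its range is refused whole. The fingers move at their own pace and stop on an object; the grip force is fixed at half the most. Time passes only in rows, so rows that do not move let the fingers close. It gives the time, the measured TCP pose, the force, the opening and the grip force at its end, in the units of the state.
- get_obs(): the state, without advancing time (a new reading comes with each control period).
- cams.capture(name): name is "side" or "top" or "wrist"; returns a dict with "color" (480x640x3 uint8, red, green, blue), "K" (3x3 intrinsics, pixels), "R" (3x3) and "t" (3): a world point X has camera coordinates R X + t. Camera axes: x right, y down, z forward; pixel columns grow to the right and rows downward; lengths in mm; the calibration is good to about 2 mm. A picture is of the moment at which its call begins. There is no depth.
- close_job(): hands the job in; it is judged then, once.
The state is a dict: "time": time; "joint_positions": joint angles; "dq": joint speeds; "tau": joint torques, N m; "tool_pos": TCP position; "tcp_rot": TCP orientation; "contact_force": force on the tool from outside, world axes, zero at the start; "moment": the same for the moment, N m; "grip_width": finger opening in mm; "finger_force": force on a finger pad.
Only numpy, scipy, OpenCV 4.12 (cv2) and the standard library are available. Lean on these libraries where they do the work, as an engineer would, in place of code of your own. Each camera call takes 0.05 s, during which the arm holds its last target. There are 200 camera calls.

## Working session

There is one attempt and no reset: what is moved stays moved. The work goes in short steps, Python scripts to look and compute and a shell command to move; the robot and the scene stay as the last step left them, time stands still between calls to the robot, and variables do not carry over. Pictures are saved under pics/ and viewed, at most 10 in all, crops included, and the job is handed in when it is done.

```bash
mkdir -p pics; cat > h.py <<'E'
import numpy as np,cv2
from plant import get_obs,cams
def snap(n,f):
    c=cams.capture(n); cv2.imwrite('pics/'+f,c['color'][:,:,::-1]); np.savez('pics/'+f[:-4]+'.npz',**{k:c[k] for k in('color','K','R','t')}); return c
def load(f): return dict(np.load('pics/'+f+'.npz'))
def ray(c,uv):
    R,t=np.array(c['R']),np.array(c['t']).ravel()
    d=R.T@np.linalg.inv(c['K'])@np.array([uv[0],uv[1],1.]); return -R.T@t,d/np.linalg.norm(d)
def onz(c,uv,z):
    o,d=ray(c,uv); return o+d*(z-o[2])/d[2]
def tri(c1,a,c2,b):
    o1,d1=ray(c1,a);o2,d2=ray(c2,b)
    s=np.linalg.lstsq(np.c_[d1,-d2],o2-o1,rcond=None)[0]
    p,q=o1+s[0]*d1,o2+s[1]*d2; return (p+q)/2,np.linalg.norm(p-q)
def proj(c,X):
    p=np.array(c['K'])@(np.array(c['R'])@np.array(X,float)+np.array(c['t']).ravel()); return p[:2]/p[2]
E
python3 - <<'E'
from h import *
a=snap('top','top0.png');b=snap('side','side0.png')
for c in(a,b): print(c['K'],ray(c,(320,240)))
print(get_obs())
E
```

```text
[[468.55895701   0.         317.85174284]
 [  0.         468.55895701 247.88040683]
 [  0.           0.           1.        ]] (array([341.305675  , 258.5804038 , 917.01282495]), array([ 0.19143671, -0.0363727 , -0.98083078]))
[[574.17010718   0.         326.09825732]
 [  0.         574.17010718 241.59799415]
 [  0.           0.           1.        ]] (array([ 424.64455318, -560.93579109,  484.15931789]), array([ 0.07265371,  0.88550344, -0.45891731]))
{'time': 0.1, 'joint_positions': array([-1.31499440e+00,  3.42657975e-01,  1.52485904e+00,  1.04305018e-05,
        1.27539484e+00, -1.45989893e-01]), 'dq': array([-2.08962653e-03, -2.05695335e-03, -9.13028994e-04,  9.33617840e-05,
        4.74678912e-04,  9.38252905e-04]), 'tau': array([ 1.34532656e-03, -4.32002413e+01, -2.44695532e+01,  7.18681561e-02,
        5.26840962e-02, -4.20580682e-05]), 'tool_pos': array([ 205.25867995, -482.87104655,  240.13368368]), 'tcp_rot': array([-3.14028894e+00, -2.01774568e-04,  4.01788648e-01]), 'contact_force': array([ 0.21010337, -0.2034243 , -0.20791151]), 'moment': array([ 0.06016875, -0.04815322,  0.01644397]), 'finger_force': 0.0, 'grip_width': 92.01238270523996}
```

View pics/top0.png

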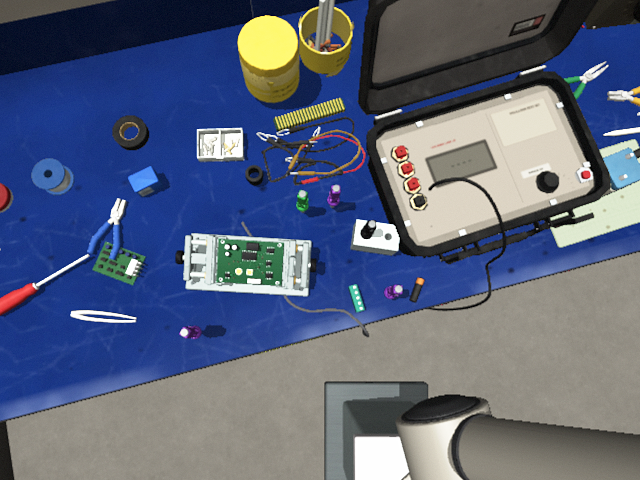

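View pics/side0.png

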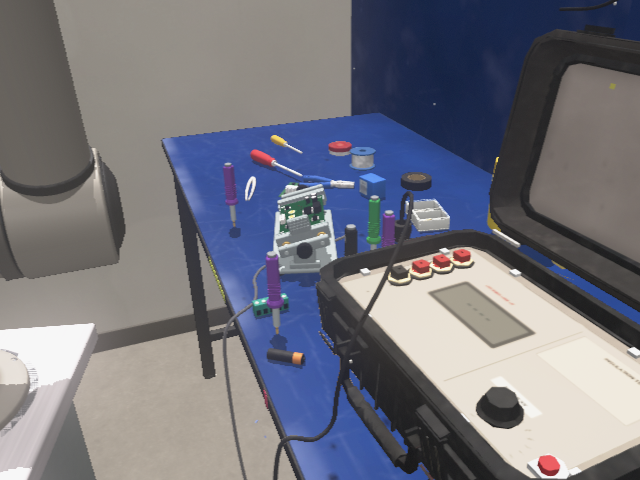

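Top view: the holder is at about (247,264), its sliding jaw at the right end near (298,264). The rack is at (376,237) with the black probe at (369,229). The terminal strip is at (356,297), the AA cell at (416,290) and the loupe at (255,176), with purple and green decoys around. Next I enlarge the work area.

```bash
python3 - <<'E'
from h import *
c=load('top0')
im=c['color'][215:310,170:430,::-1]
cv2.imwrite('pics/crop0.png',cv2.resize(im,None,fx=3,fy=3,interpolation=cv2.INTER_CUBIC))
g=c['color'].astype(int)
# grey/white masks: holder and rack
m=((g.max(2)-g.min(2)<40)&(g.mean(2)>110)).astype(np.uint8)
n,l,s,ce=cv2.connectedComponentsWithStats(m)
for i in range(1,n):
    if s[i,4]>300 and 170<ce[i][0]<430 and 200<ce[i][1]<310:
        p=np.argwhere(l==i)[:,::-1].astype(np.float32); print(s[i],cv2.minAreaRect(p),cv2.boxPoints(cv2.minAreaRect(p)))
for n_,uv,z in [('holderTL',(190,234),0),('TR',(312,240),0),('BR',(309,298),0),('BL',(185,291),0),('rackTL',(358,220),60),('rackTR',(400,228),60),('rackBL',(353,243),60),('strip',(356,298),22),('cell',(416,290),8),('loupe',(255,176),34),('probecap',(369,225),139),('pad',(238,271),60)]:
    print(n_,onz(c,uv,z).round(0))
E
```

```text
[352 219  48  32 994] ((376.5293273925781, 234.30441284179688), (47.12281799316406, 27.245197296142578), 8.530765533447266) [[351.20782 244.28117]
 [355.2494  217.33742]
 [401.85083 224.32765]
 [397.80927 251.27141]]
holderTL [529. 482.   0.]
TR [520. 241.   0.]
BR [405. 245.   0.]
BL [416. 486.   0.]
rackTL [548. 155.  60.]
rackTR [533.  76.  60.]
rackBL [504. 165.  60.]
strip [404. 156.  22.]
cell [422.  37.   8.]
loupe [640. 354.  34.]
probecap [520. 146. 139.]
pad [449. 377.  60.]
```

View pics/crop0.png

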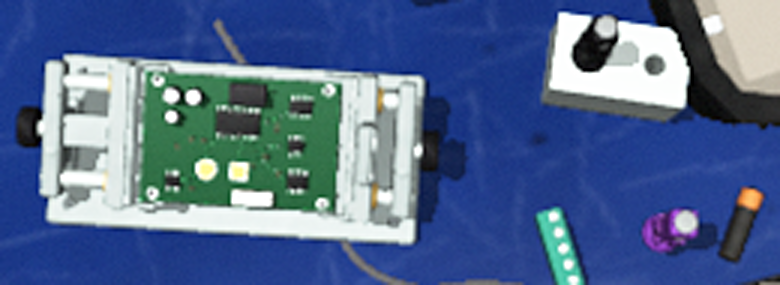

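The crop shows the board with the round pad at crop (205,168), which is top-image px (238,271). The square pad is to its right at (249,272). The sliding jaw's tab is at crop (370,145), and the probe leans out of the rack's left bore. The holder centre is about (467,364) with yaw about -0.04. I'll set out now, in a two-leg path at z=240.

```bash
python3 -m creep '[{"hand":0,"tx":0.05,"ty":-0.035,"tz":0,"spin":0},{"hand":0,"tx":0.05,"ty":-0.035,"tz":0,"spin":0},{"hand":0,"tx":0.05,"ty":-0.035,"tz":0,"spin":0},{"hand":0,"tx":0.05,"ty":-0.035,"tz":0,"spin":0},{"hand":0,"tx":0.05,"ty":-0.035,"tz":0,"spin":0}]'
python3 - <<'E'
from h import *
t,s=load('top0'),load('side0')
print('case corner',tri(t,(412,255),s,(320,288)))
print('probe cap',tri(t,(371,224),s,(351,227)))
print('tab?',onz(t,(293,262),60),'post inner edge',onz(t,(301,262),50), 'jaw',onz(t,(287,262),63))
print(get_obs()['tool_pos'])
E
```

```text
time: 0.72
tool_pos: [367.6, -222.6, 240.6]
tcp_rot: [3.142, -0.0, 0.401]
contact_force: [1.3, -0.3, 0.5]
grip_width: 46.1
finger_force: 0.0
case corner (array([475.55716249,  62.49682762,  92.14390666]), np.float64(2.660508400165893))
probe cap (array([524.14456494, 142.18086662, 136.54157888]), np.float64(2.8731241241633447))
tab? [466.6004227  276.44980433  60.        ] post inner edge [468.22336394 261.73295285  50.        ] jaw [466.04304409 287.40228641  63.        ]
[ 367.59531118 -222.57087442  240.62111186]
```

```bash
python3 -m creep '[{"hand":0,"tx":0.028,"ty":-0.0495,"tz":0,"spin":0},{"hand":0,"tx":0.028,"ty":-0.0495,"tz":0,"spin":0},{"hand":0,"tx":0.028,"ty":-0.0495,"tz":0,"spin":0},{"hand":0,"tx":0.028,"ty":-0.0495,"tz":0,"spin":0},{"hand":0,"tx":0.028,"ty":-0.0495,"tz":0,"spin":0}]' >/dev/null
python3 -m creep '[{"hand":0,"tx":0.028,"ty":-0.0495,"tz":0,"spin":0},{"hand":0,"tx":0.028,"ty":-0.0495,"tz":0,"spin":0},{"hand":0,"tx":0.028,"ty":-0.0495,"tz":0,"spin":0},{"hand":0,"tx":0,"ty":0,"tz":0,"spin":-10.5},{"hand":0,"tx":0,"ty":0,"tz":0,"spin":-10.5}]'
python3 -m creep '[{"hand":0,"tx":0,"ty":0,"tz":0,"spin":-10.5},{"hand":0,"tx":0,"ty":0,"tz":0,"spin":-10.5},{"hand":0,"tx":0,"ty":0,"tz":0,"spin":-10.5},{"hand":0,"tx":0,"ty":0,"tz":0,"spin":-10.5},{"hand":0,"tx":0,"ty":0,"tz":0,"spin":-1.7}]'
python3 - <<'E'
from h import *
w=snap('wrist','w1.png'); print(ray(w,(320,240)),w['K'][0,0])
E
```

```text
time: 1.98
tool_pos: [417.8, 228.6, 240.1]
tcp_rot: [-3.141, 0.001, 0.776]
contact_force: [0.4, 0.2, -0.0]
grip_width: 0.5
finger_force: 0.0
time: 2.6
tool_pos: [418.1, 227.6, 240.4]
tcp_rot: [-3.141, 0.0, 1.531]
contact_force: [0.2, 0.5, -0.1]
grip_width: 0.2
finger_force: 0.0
(array([421.00133739, 299.50356357, 383.52236328]), array([ 0.004297  , -0.2560951 , -0.96664204])) 352.95025942414514
```

View pics/w1.png

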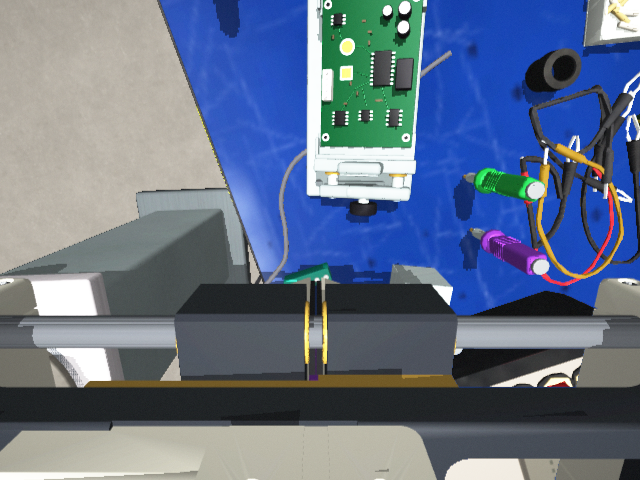

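Wrist view: the board's square pad is at (347,72) and the round pad at (347,47). The sliding jaw's edge is at row ~150, the tab at about (362,168), and the end post at row ~190 with a knob at (362,210). I'll enlarge this part.

```bash
python3 - <<'E'
from h import *
w=load('w1')
im=w['color'][90:220,290:440,::-1]
cv2.imwrite('pics/crop1.png',cv2.resize(im,None,fx=4,fy=4,interpolation=cv2.INTER_CUBIC))
g=w['color'].astype(int)
m=((g[...,0]>190)&(g[...,1]>170)&(g[...,2]<190)&(g[...,0]-g[...,2]>35)).astype(np.uint8)
n,l,s,ce=cv2.connectedComponentsWithStats(m)
for i in range(1,n):
    if s[i,4]>30 and ce[i][1]<150 and 300<ce[i][0]<430: print('pad',s[i],ce[i],onz(w,ce[i],60))
E
```

```text
pad [342  41  11  11  93] [346.78494624  46.17204301] [450.44025946 378.07500842  60.        ]
pad [342  68   9  10  78] [345.92307692  72.73076923] [449.39932807 358.05533386  60.        ]
```

View pics/crop1.png

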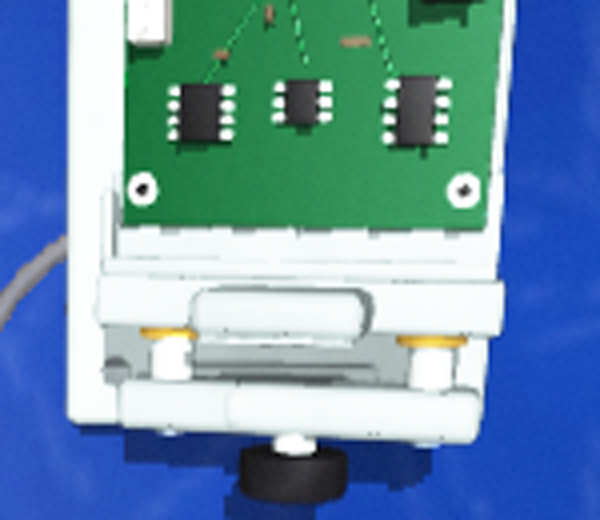

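```bash
python3 - <<'E'
from h import *
w,t=load('w1'),load('top0')
for n,a,b in [('tab outer top',(359.5,173),(295,262)),('tab inner top',(359.5,163),(290,261)),('post inner top',(362,187),(301,262)),('post outer top',(362,199),(309,263)),('pad',(346.8,46.2),(238.3,271)),('rack probe',None,None)][:5]:
    print(n,tri(w,a,t,b))
for z in (60,70,80,90): print(z,'tab outer',onz(w,(359.5,173),z).round(1),'post inner',onz(w,(362,187),z).round(1),onz(w,(362,199),z).round(1))
E
```

```text
tab outer top (array([463.90668292, 273.6621573 ,  56.56021879]), np.float64(6.626572775947497))
tab inner top (array([462.48597064, 282.94092987,  73.85570709]), np.float64(8.092202363210635))
post inner top (array([464.37812213, 262.01004139,  61.66789092]), np.float64(4.277736267555137))
post outer top (array([467.64078216, 246.70567234,  31.28836188]), np.float64(3.1062756586793268))
pad (array([448.54512549, 375.19757927,  70.3181031 ]), np.float64(2.0316874352371648))
60 tab outer [460.3 274.8  60. ] post inner [462.5 262.2  60. ] [462.4 251.2  60. ]
70 tab outer [459.1 275.6  70. ] post inner [461.2 263.3  70. ] [461.1 252.7  70. ]
80 tab outer [457.8 276.3  80. ] post inner [459.9 264.5  80. ] [459.9 254.2  80. ]
90 tab outer [456.6 277.1  90. ] post inner [458.6 265.6  90. ] [458.6 255.7  90. ]
```

Crop: the tab is the raised plate at crop (278,312), px (359,168), with its outer top edge at px row ~173. The end post's top is at px rows 187-199. Height is poorly set by these two views, so I use the side view.

```bash
python3 - <<'E'
from h import *
s=load('side0')
im=s['color'][175:285,260:350,::-1]
cv2.imwrite('pics/crop2.png',cv2.resize(im,None,fx=5,fy=5,interpolation=cv2.INTER_CUBIC))
# predicted rows for points at tab outer face and post for given z
for z in (30,40,50,60,70,80): print(z,'tab',proj(s,(462,275,z)).round(1),((proj(s,(462,275,z))-[260,175])*5).round(0),'post outer',((proj(s,(462,247,z))-[260,175])*5).round(0))
E
```

```text
30 tab [301.5 252.4] [208. 387.] post outer [213. 428.]
40 tab [301.3 247.1] [206. 360.] post outer [212. 401.]
50 tab [301.1 241.7] [205. 333.] post outer [211. 374.]
60 tab [300.8 236.3] [204. 306.] post outer [210. 346.]
70 tab [300.6 230.8] [203. 279.] post outer [209. 318.]
80 tab [300.4 225.2] [202. 251.] post outer [207. 290.]
```

View pics/crop2.png

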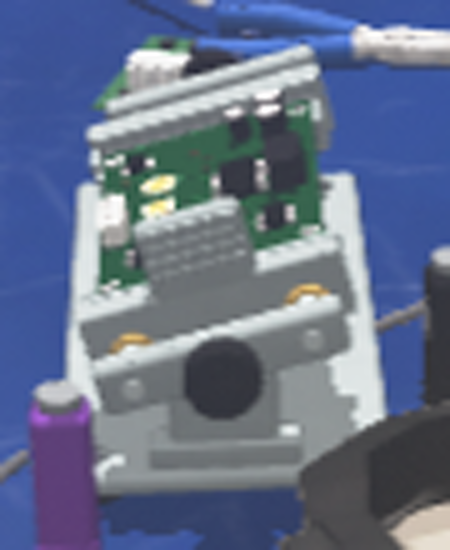

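The side crop shows the ribbed tab with its top at crop (193,215), which is z about 93, and its foot near row 285. The sloped crossbar's top is at row ~332, z about 62. The tab point is therefore about (459,277,82). Next I go down outside it.

```bash
python3 -m creep '[{"hand":0,"tx":0.018,"ty":0.041,"tz":0,"spin":0},{"hand":0,"tx":0,"ty":0,"tz":0.05,"spin":0},{"hand":0,"tx":0,"ty":0,"tz":0.05,"spin":0},{"hand":0,"tx":0,"ty":0,"tz":0.03,"spin":0},{"hand":0,"tx":0,"ty":0,"tz":0.023,"spin":0}]'
python3 -m creep '[{"hand":0,"tx":0.006,"ty":0,"tz":0,"spin":0},{"hand":0,"tx":0.006,"ty":0,"tz":0,"spin":0},{"hand":0,"tx":0.006,"ty":0,"tz":0,"spin":0},{"hand":0,"tx":0,"ty":0,"tz":0,"spin":0}]'
python3 - <<'E'
from h import *
snap('side','s2.png');w=snap('wrist','w2.png')
s=load('s2');im=s['color'][155:305,240:380,::-1]
cv2.imwrite('pics/crop3.png',np.hstack([cv2.resize(im,(448,480)),w['color'][:240,200:520,::-1].repeat(2,0)[:480]])) 
E
```

```text
time: 3.28
tool_pos: [459.4, 243.8, 86.0]
tcp_rot: [-3.14, 0.001, 1.528]
contact_force: [0.0, -1.2, -0.4]
grip_width: 0.4
finger_force: 0.0
time: 3.78
tool_pos: [461.1, 262.8, 88.5]
tcp_rot: [3.14, -0.001, 1.532]
contact_force: [0.0, 0.6, -0.8]
grip_width: 0.6
finger_force: 0.0
```

View pics/crop3.png

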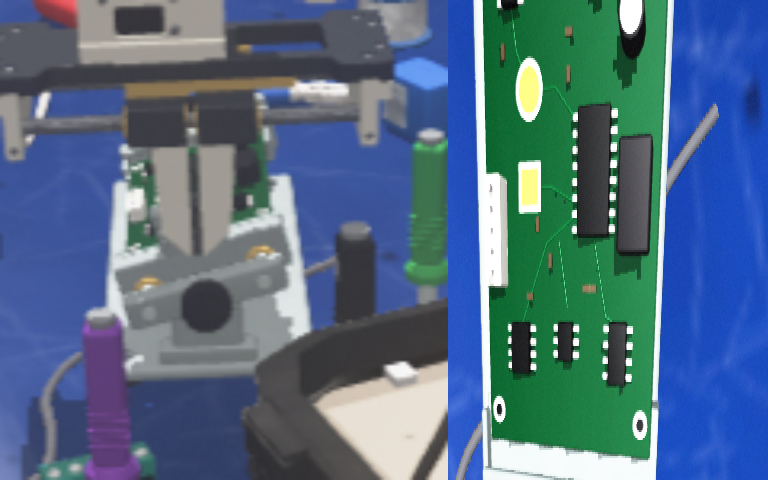

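The fingers stand in front of the tab, with the tips above the crossbar. I push on in small rows.

```bash
for i in 1; do python3 -m creep '[{"hand":0,"tx":0.004,"ty":0,"tz":0,"spin":0},{"hand":0,"tx":0.004,"ty":0,"tz":0,"spin":0}]'; done
python3 -m creep '[{"hand":0,"tx":0.003,"ty":0,"tz":0,"spin":0},{"hand":0,"tx":0.003,"ty":0,"tz":0,"spin":0},{"hand":0,"tx":0,"ty":0,"tz":0,"spin":0}]'
python3 -m creep '[{"hand":0,"tx":0.003,"ty":0,"tz":0,"spin":0},{"hand":0,"tx":0,"ty":0,"tz":0,"spin":0}]'
```

```text
time: 4.12
tool_pos: [461.1, 269.6, 87.9]
tcp_rot: [3.142, 0.001, 1.531]
contact_force: [-0.1, -3.7, 2.5]
grip_width: 0.2
finger_force: 2.0
time: 4.5
tool_pos: [461.4, 276.4, 87.6]
tcp_rot: [3.141, -0.0, 1.531]
contact_force: [0.7, -0.7, 1.0]
grip_width: 0.8
finger_force: 0.6
time: 4.75
tool_pos: [461.5, 279.3, 87.6]
tcp_rot: [3.141, -0.0, 1.531]
contact_force: [1.1, -1.7, 1.2]
grip_width: -0.1
finger_force: 0.9
```

```bash
python3 -m creep '[{"hand":0,"tx":0.002,"ty":0,"tz":0,"spin":0},{"hand":0,"tx":0,"ty":0,"tz":0,"spin":0}]'
python3 -m creep '[{"hand":0,"tx":0.002,"ty":0,"tz":0,"spin":0},{"hand":0,"tx":0,"ty":0,"tz":0,"spin":0}]'
python3 -m creep '[{"hand":0,"tx":0.002,"ty":0,"tz":0,"spin":0},{"hand":0,"tx":0,"ty":0,"tz":0,"spin":0}]'
```

```text
time: 5.0
tool_pos: [461.6, 281.0, 87.6]
tcp_rot: [3.141, 0.0, 1.531]
contact_force: [1.2, -4.1, 1.3]
grip_width: 0.6
finger_force: 1.8
time: 5.25
tool_pos: [461.6, 281.3, 87.7]
tcp_rot: [-3.141, 0.003, 1.531]
contact_force: [1.8, -11.4, 3.1]
grip_width: 0.2
finger_force: 5.7
time: 5.5
tool_pos: [461.6, 281.6, 87.7]
tcp_rot: [-3.14, 0.006, 1.531]
contact_force: [2.2, -19.1, 6.4]
grip_width: 0.3
finger_force: 9.8
```

```bash
python3 -m creep '[{"hand":0,"tx":-0.006,"ty":0,"tz":0,"spin":0},{"hand":0,"tx":-0.02,"ty":0,"tz":0,"spin":0},{"hand":0,"tx":0,"ty":0,"tz":-0.05,"spin":0},{"hand":0,"tx":0,"ty":0,"tz":-0.06,"spin":0},{"hand":0,"tx":0,"ty":0,"tz":-0.06,"spin":0}]'
python3 - <<'E'
from h import *
t=snap('top','top1.png'); w=snap('wrist','w3.png')
def pads(c,box):
    g=c['color'].astype(int)
    m=((g[...,0]>180)&(g[...,1]>160)&(g[...,2]<190)&(g[...,0]-g[...,2]>35)).astype(np.uint8)
    n,l,s,ce=cv2.connectedComponentsWithStats(m)
    return [(s[i].tolist(),ce[i].round(1).tolist(),onz(c,ce[i],60).round(1).tolist()) for i in range(1,n) if s[i,4]>15 and box[0]<ce[i][0]<box[1] and box[2]<ce[i][1]<box[3]]
for x in pads(w,(250,500,0,200)): print('w',x)
for f in('top0','top1'):
  for x in pads(load(f),(200,290,240,300)): print(f,x)
E
```

```text
time: 6.12
tool_pos: [460.0, 258.4, 259.2]
tcp_rot: [-3.141, -0.0, 1.531]
contact_force: [1.5, 0.0, -0.8]
grip_width: 0.2
finger_force: 0.0
w ([289, 83, 9, 10, 74], [293.1, 87.7], [450.5, 385.7, 60.0])
w ([290, 107, 7, 8, 56], [293.0, 110.5], [449.3, 366.0, 60.0])
w ([280, 188, 7, 3, 16], [283.1, 189.1], [435.5, 293.4, 60.0])
w ([338, 191, 11, 2, 21], [342.8, 191.5], [494.4, 288.5, 60.0])
top1 ([232, 269, 6, 6, 19], [234.2, 271.4], [448.0, 383.7, 60.0])
```

View pics/w3.png

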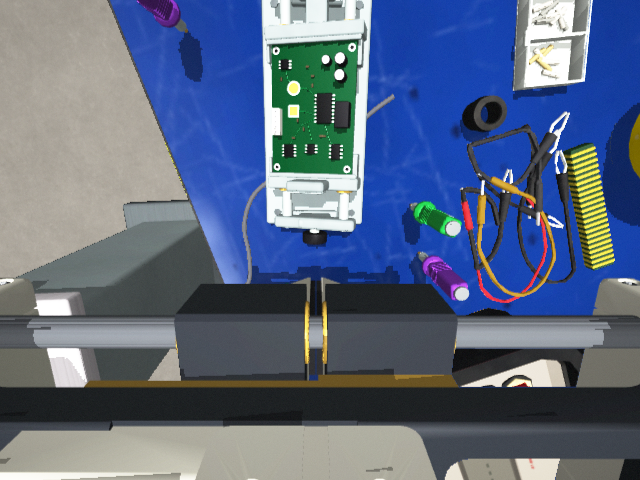

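The board is clamped: the round pad, at px (293,88), moved about 7.6 mm to (450,385), and the jaw is against the board. Now I go near the probe for one close look.

```bash
python3 -m creep '[{"hand":0.6,"tx":-0.049,"ty":0.018,"tz":0,"spin":0},{"hand":0.6,"tx":-0.049,"ty":0.018,"tz":0,"spin":0},{"hand":0.6,"tx":-0.049,"ty":0.018,"tz":0,"spin":0},{"hand":0.6,"tx":-0.049,"ty":0.018,"tz":0,"spin":0},{"hand":0.6,"tx":0,"ty":0,"tz":0,"spin":0}]'
python3 - <<'E'
from h import *
w=snap('wrist','w4.png')
for p in [(523,142,139),(523,142,60)]: print(proj(w,p))
E
```

```text
time: 6.85
tool_pos: [525.0, 57.0, 256.5]
tcp_rot: [-3.14, 0.0, 1.526]
contact_force: [-0.3, 0.7, 0.0]
grip_width: 46.0
finger_force: 0.0
[306.77475966 127.32319743]
[308.73159313 131.81290926]
```

View pics/w4.png

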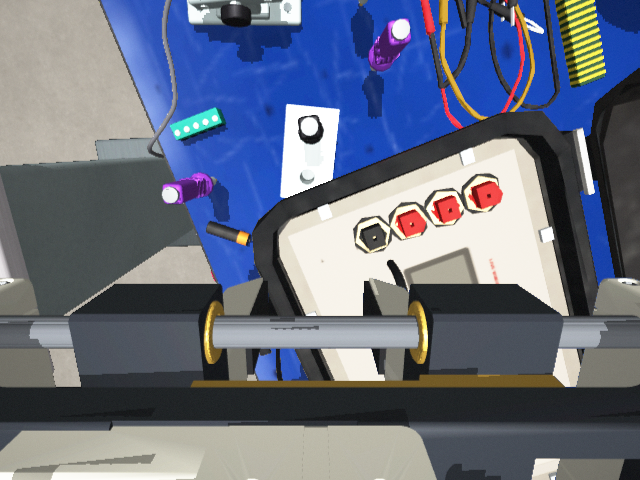

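The look shows the probe's cap at (310,127), upright, so the probe is at about (525,142). The rack yaw is about -0.12. The case rim comes to about y=88, so I'll use a narrow opening. Next I go above the probe and spin.

```bash
python3 -m creep '[{"hand":0.4,"tx":0.0425,"ty":-0.002,"tz":0,"spin":0},{"hand":0.4,"tx":0.0425,"ty":-0.002,"tz":0,"spin":0},{"hand":0.4,"tx":0,"ty":0,"tz":0,"spin":-10.5},{"hand":0.4,"tx":0,"ty":0,"tz":0,"spin":-10.5},{"hand":0.4,"tx":0,"ty":0,"tz":0,"spin":-10.5}]'>/dev/null
python3 -m creep '[{"hand":0.4,"tx":0,"ty":0,"tz":0,"spin":-10.5},{"hand":0.4,"tx":0,"ty":0,"tz":0,"spin":-10.5},{"hand":0.4,"tx":0,"ty":0,"tz":0,"spin":-10.5},{"hand":0.4,"tx":0,"ty":0,"tz":0,"spin":-10.5},{"hand":0.4,"tx":0,"ty":0,"tz":0,"spin":-10.5}]'
python3 -m creep '[{"hand":0.37,"tx":0,"ty":0,"tz":0.03,"spin":-1.6},{"hand":0.37,"tx":0,"ty":0,"tz":0,"spin":0}]'
python3 - <<'E'
from h import *
s=snap('side','s4.png');t=snap('top','top4.png')
a=s['color'][100:300,250:450,::-1]
cv2.imwrite('pics/crop4.png',cv2.resize(a,(600,600),interpolation=cv2.INTER_CUBIC))
E
```

```text
time: 8.15
tool_pos: [523.1, 146.8, 257.1]
tcp_rot: [3.141, -0.001, 3.005]
contact_force: [1.0, 0.0, -0.0]
grip_width: 36.9
finger_force: 0.0
time: 8.4
tool_pos: [522.0, 146.4, 225.6]
tcp_rot: [-3.141, -0.005, 3.026]
contact_force: [-0.5, -0.5, 0.8]
grip_width: 33.9
finger_force: 0.0
```

View pics/crop4.png

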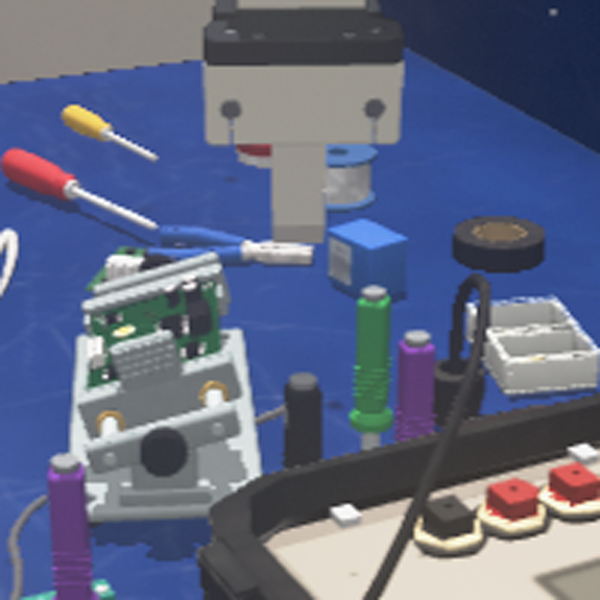

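The finger column at crop x≈298 lines up with the black probe at x≈302. I correct a few mm, go down and grasp.

```bash
python3 -m creep '[{"hand":0.37,"tx":-0.003,"ty":-0.004,"tz":0.025,"spin":0},{"hand":0.37,"tx":0,"ty":0,"tz":0.05,"spin":0},{"hand":0.37,"tx":0,"ty":0,"tz":0.03,"spin":0},{"hand":0.37,"tx":0,"ty":0,"tz":0.02,"spin":0},{"hand":0.37,"tx":0,"ty":0,"tz":0,"spin":0}]'
python3 -m creep '[{"hand":0,"tx":0,"ty":0,"tz":0,"spin":0},{"hand":0,"tx":0,"ty":0,"tz":0,"spin":0},{"hand":0,"tx":0,"ty":0,"tz":0,"spin":0},{"hand":0,"tx":0,"ty":0,"tz":0,"spin":0}]'
```

```text
time: 9.12
tool_pos: [526.3, 141.3, 102.3]
tcp_rot: [-3.141, -0.002, 3.025]
contact_force: [0.3, -0.7, -0.3]
grip_width: 33.7
finger_force: 0.0
time: 9.62
tool_pos: [527.5, 141.2, 104.0]
tcp_rot: [3.141, 0.003, 3.025]
contact_force: [0.5, 0.1, 5.7]
grip_width: 16.8
finger_force: 28.9
```

```bash
python3 -m creep '[{"hand":0,"tx":0,"ty":0,"tz":-0.0125,"spin":0},{"hand":0,"tx":0,"ty":0,"tz":-0.0125,"spin":0},{"hand":0,"tx":0,"ty":0,"tz":0,"spin":0},{"hand":0,"tx":0,"ty":0,"tz":0,"spin":0}]'
python3 -m creep '[{"hand":0,"tx":0.003,"ty":0,"tz":0,"spin":0},{"hand":0,"tx":0.003,"ty":0,"tz":0,"spin":0},{"hand":0,"tx":0,"ty":0,"tz":0,"spin":0}]'
python3 -m creep '[{"hand":0,"tx":0.003,"ty":0,"tz":0,"spin":0},{"hand":0,"tx":0.003,"ty":0,"tz":0,"spin":0},{"hand":0,"tx":0,"ty":0,"tz":0,"spin":0}]'
```

```text
time: 10.12
tool_pos: [526.4, 141.1, 127.6]
tcp_rot: [-3.141, -0.0, 3.025]
contact_force: [-0.5, -1.1, -1.0]
grip_width: 16.5
finger_force: 28.9
time: 10.5
tool_pos: [522.2, 141.7, 127.9]
tcp_rot: [3.141, 0.004, 3.025]
contact_force: [5.8, 0.0, -2.2]
grip_width: 15.8
finger_force: 30.0
time: 10.88
tool_pos: [516.5, 142.3, 128.0]
tcp_rot: [3.141, 0.005, 3.025]
contact_force: [6.2, -0.1, -3.5]
grip_width: 15.8
finger_force: 30.0
```

```bash
python3 -m creep '[{"hand":0,"tx":0.003,"ty":0,"tz":0,"spin":0},{"hand":0,"tx":0.003,"ty":0,"tz":0,"spin":0},{"hand":0,"tx":0.003,"ty":0,"tz":0,"spin":0},{"hand":0,"tx":0.003,"ty":0,"tz":0,"spin":0},{"hand":0,"tx":0,"ty":0,"tz":0,"spin":0}]'
python3 -m creep '[{"hand":0,"tx":-0.003,"ty":0,"tz":0,"spin":0},{"hand":0,"tx":0.0,"ty":0,"tz":-0.035,"spin":0},{"hand":0,"tx":0,"ty":0,"tz":-0.05,"spin":0},{"hand":0,"tx":0,"ty":0,"tz":-0.03,"spin":4.5},{"hand":0,"tx":0,"ty":0,"tz":0,"spin":0}]'
python3 - <<'E'
from h import *
s=snap('side','s5.png');o=get_obs();p=o['tool_pos'];print(p)
u,v=proj(s,p).astype(int);print(u,v)
a=s['color'][v-30:v+90,u-60:u+60,::-1]
cv2.imwrite('pics/crop5.png',cv2.resize(a,(600,600),interpolation=cv2.INTER_CUBIC));print(u-60,v-30)
E
```

```text
time: 11.5
tool_pos: [504.7, 143.9, 128.1]
tcp_rot: [3.141, 0.005, 3.025]
contact_force: [6.2, -0.9, -2.3]
grip_width: 15.8
finger_force: 30.0
time: 12.12
tool_pos: [506.2, 143.7, 244.4]
tcp_rot: [3.141, 0.003, 2.947]
contact_force: [0.2, -0.2, -0.8]
grip_width: 15.9
finger_force: 30.0
[505.33483904 143.54976465 242.53094798]
335 153
275 123
```

View pics/crop5.png

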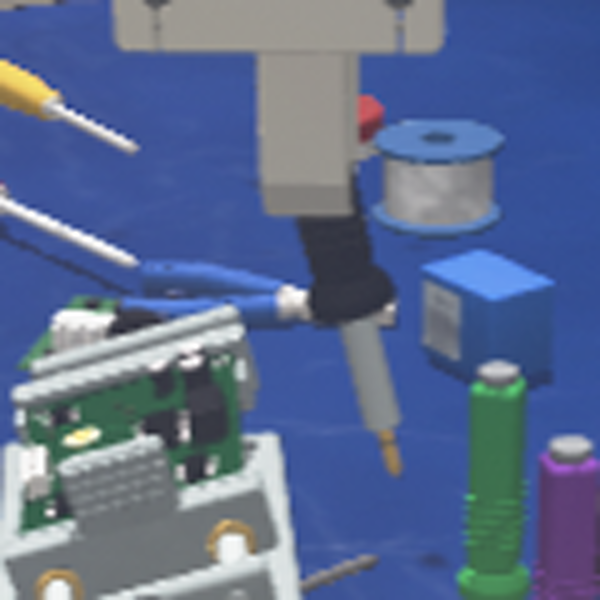

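The picture shows the probe leaning in the grip, its top towards the robot. The barrel runs from about crop (362,320) to (384,430), with the tip at (396,474). I compute tilt and tip position by casting these rays on the grip's mid-plane. I've now viewed 11 pictures, one over the limit of 10, so the rest goes by numbers only.

```bash
cat >> h.py <<'E'
def onplane(c,uv,p,n):
    o,d=ray(c,uv); return o+d*((p-o)@n)/(d@n)
def toolaxes(o):
    from scipy.spatial.transform import Rotation as Ro
    return Ro.from_euler('xyz',o['tcp_rot']).as_matrix()
E
python3 - <<'E'
from h import *
s=load('s5');o=get_obs();p=o['tool_pos'];M=toolaxes(o)
P={}
for n,(a,b) in dict(tip=(396,474),barrel=(384,430),collar=(362,322)).items():
    X=onplane(s,(275+a/5,123+b/5),p,M[:,1]); P[n]=M.T@(X-p); print(n,X.round(1),'tool',P[n].round(1))
for a,b in(('tip','collar'),('barrel','collar')):
    d=P[b]-P[a];print(np.linalg.norm(d),np.degrees(np.arctan2(d[0],-d[2])))
d=P['tip']/1.; print('grasp->tip len',np.linalg.norm(P['tip']-[0,0,-5]),np.degrees(np.arctan2(-P['tip'][0],P['tip'][2]+5)))
E
```

```text
tip [529.4 138.8 152.1] tool [-24.6  -0.   90.4]
barrel [526.2 139.4 165.1] tool [-21.3  -0.   77.4]
collar [520.4 140.6 196.3] tool [-15.3   0.   46.2]
45.15238696905382 11.816511297505325
31.744209586476423 10.782973339192978
grasp->tip len 98.504340486719 14.44146993931601
```

```bash
python3 -m creep '[{"hand":0,"tx":0,"ty":0,"tz":0,"spin":-8.8},{"hand":0,"tx":0,"ty":0,"tz":0,"spin":0}]' >/dev/null
python3 -m creep '[{"hand":0,"tx":0.019,"ty":0.0475,"tz":0,"spin":0},{"hand":0,"tx":0.019,"ty":0.0475,"tz":0,"spin":0},{"hand":0,"tx":0.019,"ty":0.0475,"tz":0,"spin":0},{"hand":0,"tx":0.019,"ty":0.0475,"tz":0,"spin":0},{"hand":0,"tx":0.019,"ty":0.0475,"tz":0,"spin":0}]'>/dev/null
python3 -m creep '[{"hand":0,"tx":0,"ty":0,"tz":0.035,"spin":0},{"hand":0,"tx":0,"ty":0,"tz":0,"spin":0},{"hand":0,"tx":0,"ty":0,"tz":0,"spin":0}]'
cat > m.py <<'E'
from h import *
import sys
f=sys.argv[1]
s=snap('side',f+'.png');w=snap('wrist',f+'w.png');o=get_obs();p=o['tool_pos'];M=toolaxes(o)
print(p.round(1),o['tcp_rot'].round(3),o['contact_force'].round(1))
g=s['color'].astype(int)
print('pred tip',proj(s,p+M@[-24.6,0,90.4]),'barrel',proj(s,p+M@[-21.3,0,77.4]),'pad side',proj(s,(450,385,58.3)),'wrist tip',proj(w,p+M@[-24.6,0,90.4]),'pad w',proj(w,(450,385,58.3)))
t=proj(s,p+M@[-24.6,0,90.4]).astype(int)
hsv=cv2.cvtColor(s['color'],cv2.COLOR_RGB2HSV)
# tip: orange/brass hue, saturated; barrel: grey
y0,x0=t[1]-40,t[0]-25
H=hsv[y0:t[1]+10,x0:t[0]+20].astype(int)
for r in range(0,H.shape[0],2):
    grey=[c+x0 for c in range(H.shape[1]) if H[r,c,1]<60 and H[r,c,2]>90]
    br=[c+x0 for c in range(H.shape[1]) if 5<=H[r,c,0]<=25 and H[r,c,1]>=70 and H[r,c,2]>70]
    print(r+y0,'grey',(grey[0],grey[-1],len(grey)) if grey else '','brass',(br[0],br[-1]) if br else '')
E
python3 m.py h1
```

```text
time: 13.42
tool_pos: [421.0, 384.4, 207.9]
tcp_rot: [-3.141, -0.0, 3.098]
contact_force: [0.3, 0.8, -0.4]
grip_width: 16.0
finger_force: 30.0
[421.5 384.5 208.8] [3.141e+00 1.000e-03 3.098e+00] [ 0.  -0.4  0. ]
pred tip [286.60808633 179.20065031] barrel [284.33090324 172.27393038] pad side [290.32035256 210.06608445] wrist tip [314.28490715 285.87673511] pad w [316.28175537 263.50609807]
139 grey (np.int64(264), np.int64(276), 13) brass (np.int64(278), np.int64(283))
141 grey  brass (np.int64(279), np.int64(286))
143 grey (np.int64(284), np.int64(287), 4) brass (np.int64(279), np.int64(283))
145 grey (np.int64(280), np.int64(289), 8) brass (np.int64(281), np.int64(282))
147 grey (np.int64(289), np.int64(293), 5) brass 
149 grey (np.int64(293), np.int64(297), 5) brass 
151 grey (np.int64(297), np.int64(301), 5) brass 
153 grey (np.int64(301), np.int64(301), 1) brass 
155 grey  brass 
157 grey (np.int64(276), np.int64(281), 6) brass 
159 grey (np.int64(277), np.int64(281), 5) brass 
161 grey (np.int64(272), np.int64(282), 11) brass 
163 grey (np.int64(271), np.int64(282), 12) brass 
165 grey (np.int64(272), np.int64(283), 12) brass 
167 grey (np.int64(279), np.int64(286), 8) brass 
169 grey (np.int64(280), np.int64(290), 11) brass 
171 grey (np.int64(280), np.int64(295), 12) brass 
173 grey (np.int64(281), np.int64(299), 10) brass 
175 grey (np.int64(283), np.int64(301), 6) brass (np.int64(284), np.int64(284))
177 grey (np.int64(285), np.int64(285), 1) brass (np.int64(284), np.int64(284))
179 grey (np.int64(284), np.int64(286), 2) brass (np.int64(285), np.int64(285))
181 grey  brass 
183 grey (np.int64(298), np.int64(298), 1) brass 
185 grey (np.int64(287), np.int64(297), 11) brass 
187 grey (np.int64(286), np.int64(297), 12) brass
```

```bash
python3 - <<'E'
from h import *
s=load('h1');w=load('h1w');o=get_obs();p=o['tool_pos'];M=toolaxes(o)
Q=[M.T@(onplane(s,uv,p,M[:,1])-p) for uv in[(278.6,158),(281.8,168),(283.2,173),(285.3,180)]]
for q in Q: print(q.round(1))
for i in(1,2,3):
  d=Q[0]-Q[i];print(np.degrees(np.arctan2(d[0],-d[2])))
def pads(c,box):
    g=c['color'].astype(int)
    m=((g[...,0]>180)&(g[...,1]>160)&(g[...,2]<190)&(g[...,0]-g[...,2]>35)).astype(np.uint8)
    n,l,st,ce=cv2.connectedComponentsWithStats(m)
    for i in range(1,n):
        if st[i,4]>10 and box[0]<ce[i][0]<box[1] and box[2]<ce[i][1]<box[3]: print(st[i],ce[i].round(1),onz(c,ce[i],58.3).round(1))
print('wrist');pads(w,(250,420,180,300))
print('side');pads(s,(260,320,180,230))
print('w3');pads(load('w3'),(250,400,60,130))
E
```

```text
[-12.8  -0.   51. ]
[-17.3   0.   69.4]
[-19.3  -0.   78.7]
[-22.2  -0.   91.8]
13.758104443241516
13.084345989164792
12.976749818303716
wrist
[313 259  10  10  76] [317.4 263.7] [450.2 386.   58.3]
[291 260   8   8  40] [295.1 264.7] [450.3 366.4  58.3]
side
w3
[289  83   9  10  74] [293.1  87.7] [450.4 385.9  58.3]
[290 107   7   8  56] [293.  110.5] [449.2 366.1  58.3]
```

```bash
python3 -m creep '[{"hand":0,"tx":0,"ty":0.0025,"tz":0.02,"spin":0},{"hand":0,"tx":0,"ty":0,"tz":0.02,"spin":0},{"hand":0,"tx":0,"ty":0,"tz":0,"spin":0},{"hand":0,"tx":0,"ty":0,"tz":0,"spin":0}]'
python3 - <<'E'
from h import *
s=snap('side','h2.png');w=snap('wrist','h2w.png');t=snap('top','h2t.png');o=get_obs();p=o['tool_pos'];M=toolaxes(o)
tip=p+M@[-23.3,0,91];print(p.round(1),tip.round(1))
for n,c in(('s',s),('w',w),('t',t)):
    print(n,'tip',proj(c,tip).round(1),'pad',proj(c,(450.3,386,58.3)).round(1),'collar',proj(c,p+M@[-12,0,43]).round(1))
    u,v=proj(c,tip).astype(int)
    im=cv2.cvtColor(c['color'],cv2.COLOR_RGB2GRAY)
    print(im[v-8:v+12:1,u-10:u+11])
E
```

```text
time: 14.02
tool_pos: [421.6, 387.4, 169.0]
tcp_rot: [3.14, 0.002, 3.099]
contact_force: [0.4, 0.7, -0.7]
grip_width: 15.3
finger_force: 30.0
[421.3 387.5 168.8] [444.8 386.6  77.9]
s tip [286.8 199.9] pad [290.5 209.8] collar [279.  174.9]
[[ 82  83  83  84  84 104 128 134 137 138 136 152 168 155 154 160 178 175
  188 217 218]
 [ 84  84  85  86  93 110 125 131 135 137 136 141 158 178 187 197 215 215
  214 214 209]
 [ 87  87  86  85  96 110 118 129 135 141 152 175 205 218 219 218 212 199
  189 175 160]
 [ 86  85  85 102 124 128 147 152 121 128 177 219 217 209 197 185 169 151
  136 123 119]
 [ 83  84  92 114 128 174 218 217 190 124 136 166 177 162 143 125 119 128
  153 179 207]
 [ 83  83  92 104 108 165 212 196 168 121 116 130 122 119 141 167 193 220
  221 222 224]
 [ 86  86  87  88  97 132 156 141 116 113 128 154 186 204 218 220 223 226
  222 215 214]
 [ 89  88  86  86  85  97 113 141 167 153 127 153 199 221 222 216 213 217
  202 150 136]
 [ 88  89  90 105 137 172 207 220 221 206 157 146 184 211 216 197 151 131
  124 115 110]
 [ 87 117 183 220 220 221 223 224 218 210 179 136 149 137 
[... 3901 characters left out ...]
6  84  63  43  29  22  15   6  15  91 179 197 197 201 203 162
  133 151 167]
 [ 61  89 104  75  57  38  19  16  12  14  17 112 182 197 197 202 200 191
  160 147 156]
 [ 72 102  91  64  46  25  21  15  14  20  11 115 183 199 197 199 204 203
  197 155 145]
 [ 92 101  75  57  37  20  17  13  15  16   6 140 190 195 195 202 199 201
  205 162 137]
 [107  83  60  42  25  20  16   6  10   8  49 168 200 198 197 199 200 198
  205 167 129]
 [ 93  66  48  31  19  14   6  41  54 119 165 193 207 199 197 199 200 201
  207 170 112]
 [ 81  53  35  24  19   8  55 151 171 183 199 204 203 196 194 199 201 202
  204 168 102]
 [ 66  46  26  23  16   0 141 204 205 200 200 200 203 195 193 198 199 203
  199 159 104]]
```

```bash
cat > f.py <<'E'
from h import *
n=np.array([-.259,.01,.966]);F=[];P=[];m=[]
for i in range(10):
    cams.capture('side');o=get_obs();F.append(o['contact_force']);P.append(o['tool_pos']);m.append(o['moment'])
F=np.array(F);P=np.mean(P,0)
print('t',o['time'],'F',F.mean(0).round(2),'Fn',(F@n).mean().round(2),'+-',((F@n).std()/3).round(2),'mom',np.mean(m,0).round(3),'P',P.round(2),'above',((P-[421.4,387.4,168.9])@n).round(2))
E
python3 f.py
python3 -m creep '[{"hand":0,"tx":-0.0013,"ty":-0.001,"tz":0.0048,"spin":0},{"hand":0,"tx":-0.0013,"ty":0,"tz":0.0048,"spin":0},{"hand":0,"tx":-0.0010,"ty":0,"tz":0.0039,"spin":0},{"hand":0,"tx":0,"ty":0,"tz":0,"spin":0}]' >/dev/null
python3 f.py
python3 -m creep '[{"hand":0,"tx":-0.0005,"ty":0,"tz":0.0019,"spin":0},{"hand":0,"tx":0,"ty":0,"tz":0,"spin":0}]' >/dev/null
python3 f.py
```

```text
t 14.675 F [-0.35  0.16 -0.7 ] Fn -0.58 +- 0.12 mom [ 0.102 -0.148  0.009] P [420.89 387.35 167.98] above -0.76
t 15.675 F [-0.18 -0.22 -0.69] Fn -0.62 +- 0.13 mom [ 0.095 -0.145  0.001] P [424.39 386.17 154.25] above -14.94
t 16.425 F [-0.01  0.11 -0.45] Fn -0.44 +- 0.12 mom [ 0.124 -0.134 -0.01 ] P [424.86 386.1  152.25] above -16.99
```

```bash
python3 -m creep '[{"hand":0,"tx":-0.0005,"ty":0,"tz":0.0019,"spin":0},{"hand":0,"tx":0,"ty":0,"tz":0,"spin":0}]' >/dev/null
python3 f.py
python3 -m creep '[{"hand":0,"tx":-0.0005,"ty":0,"tz":0.0019,"spin":0},{"hand":0,"tx":0,"ty":0,"tz":0,"spin":0}]' >/dev/null
python3 f.py
```

```text
t 17.175 F [ 0.1   0.11 -0.91] Fn -0.91 +- 0.16 mom [ 0.108 -0.146 -0.004] P [425.36 386.08 150.36] above -18.94
t 17.925 F [-0.32  0.43  0.99] Fn 1.04 +- 0.2 mom [ 0.137 -0.127  0.008] P [425.91 386.12 148.57] above -20.82
```

```bash
python3 -m creep '[{"hand":0,"tx":-0.0005,"ty":0,"tz":0.0019,"spin":0},{"hand":0,"tx":0,"ty":0,"tz":0,"spin":0}]' >/dev/null
python3 f.py
python3 -m creep '[{"hand":0,"tx":-0.0004,"ty":0,"tz":0.0014,"spin":0},{"hand":0,"tx":0,"ty":0,"tz":0,"spin":0}]' >/dev/null
python3 f.py
python3 - <<'E'
from h import *
for f,view in(('side0','side'),('s5','side'),('h2','side'),('now','side'),('top1','top'),('nowt','top')):
    c=snap(view,f+'.png') if f[:3]=='now' else load(f)
    u,v=proj(c,(450,386,58.3)).astype(int); B=c['color'][v-9:v+10,u-12:u+13].astype(int)
    m=(B[...,0]-B[...,2]>45)&(B[...,0]>120)&(B[...,1]>100); p=np.argwhere(m)
    print(f,(u,v),len(p), (p.min(0)+[v-9,u-12])[::-1] if len(p) else '',(p.max(0)+[v-9,u-12])[::-1] if len(p) else '')
    if f=='now':
        for r in m.astype(int): print(''.join('.#'[x] for x in r))
E
```

```text
t 18.675 F [-0.01  0.5   1.32] Fn 1.28 +- 0.1 mom [ 0.189 -0.125  0.027] P [426.37 386.07 146.6 ] above -22.85
t 19.425 F [-0.66  0.62  1.6 ] Fn 1.72 +- 0.12 mom [ 0.216 -0.069  0.02 ] P [426.74 386.05 145.18] above -24.31
side0 (np.int64(290), np.int64(209)) 15 [290 210] [293 217]
s5 (np.int64(290), np.int64(209)) 8 [289 209] [292 211]
h2 (np.int64(290), np.int64(209)) 9 [289 209] [293 211]
now (np.int64(290), np.int64(209)) 14 [289 207] [293 211]
.........................
.........................
.........................
.........................
.........................
.........................
.........................
...........##............
...........#.............
...........#####.........
...........####..........
............##...........
.........................
.........................
.........................
.........................
.........................
.........................
.........................
top1 (np.int64(233), np.int64(270)) 37 [232 269] [245 274]
nowt (np.int64(233), np.int64(270)) 0
```

```bash
python3 -m creep '[{"hand":0,"tx":-0.0001,"ty":0,"tz":0.0006,"spin":0},{"hand":0,"tx":0,"ty":0,"tz":0,"spin":0},{"hand":0,"tx":0,"ty":0,"tz":0,"spin":0}]' 
python3 f.py
python3 -c "
from h import *
from plant import close_job
print(get_obs()['finger_force']); print(close_job())"
```

```text
time: 19.9
tool_pos: [426.8, 386.0, 144.6]
tcp_rot: [-3.142, 0.0, 3.1]
contact_force: [-0.3, 0.9, 2.4]
grip_width: 16.2
finger_force: 30.0
t 20.4 F [-0.4   0.79  1.59] Fn 1.65 +- 0.14 mom [ 0.229 -0.081  0.015] P [426.87 386.02 144.58] above -24.92
30.000062584877014
the job is handed in; nothing more can be done
None
```

I handed the job in at about 20 s with the board clamped and the probe held on the round pad: spring tip an estimated 4–5 mm in, axis about 2° off square, point an estimated 1–3 mm from the pad's centre; no verdict came back, and I viewed 11 pictures, one over the limit of 10.

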